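# Lock the stage stop at the cuvette block, then release the block into the tray

### The arm

A 7-joint arm with a two-finger parallel gripper is mounted at the origin on the work surface. World frame = base frame: x ahead of the robot, y to its left, z up, the work surface at z = 0. Lengths are in m, angles in rad, forces in N, time in s.
With the tool pointing down it reaches from about 0.425 to 0.8 m from the base axis. Payload 8.3 kg.
Tool frame: the origin (TCP) lies on the centre line of the jaws, within the pads' length; the fingertips stand 11 mm ahead of it and the grasp point (between the pads) lies 8 mm behind it; z points along the fingers, y is the direction in which the jaws open and shut (so a half turn about z gives the same grasp; the last joint's range is limited). The gripper opens to 85 mm and grips with 20 to 120 N. Pads are 22 mm wide; open, the fingers measure 114 mm over their backs; the gripper's body (76 mm by 85 mm) begins 54 mm behind the grasp point. The pads swing forward as they close: fully open they stand 13 mm farther back than shut.
Start: joints at [1.166, 0.383, 0.016, 1.37, -0.006, 1.388, -0.046], TCP at [0.21, -0.589, 0.242] pointing down, gripper open.
Joint ranges: [-2.95, 2.95], [-0.25, 2.06], [-1.52, 1.56], [0.18, 2.33], [-1.44, 4.58], [0.02, 2.06], [-3.01, 3.01]. Speed limits (rad/s): [2.39, 2.39, 3.01, 3.01, 3.14, 3.14, 3.14].

### API

Orientations are given as [roll, pitch, yaw] about the fixed x, y, z axes, in that order (R = Rz(yaw) Ry(pitch) Rx(roll)).
In Python, from bench import bot, viewer, boxes_of, tip_of gives the robot as it stands.
- The arm moves only by the tool apply_moves, never from a script. Its argument "steps" is a list of rows, each a list of 5 numbers: the shift along the tool's x, y, z in units of 0.12 m (1.0 is 0.12 m), then the turn about the tool's z in units of 120 degrees (1.0 is 120 degrees), then the opening, from 0 (shut) to 1 (fully open). In form: [[x, y, z, yaw, claw], ...]. A call has 1 to 5 rows; each row is the pose to reach, as a shift and turn from the pose commanded when the call began, along the tool's axes at that moment; what a row does not reach only later rows make up. A row lasts 1/8 s, in which the tool goes at most 62.5 mm and 10.7 degrees, less where a joint would pass 70% of its speed; a pose out of reach is approached as far as the arm can. A call with a number of a shift or a turn outside -1 to 1 is refused whole. A call with a gripper value outside its range is refused whole. The fingers move at their own pace and stop on an object; the grip force is fixed at half the most. Time passes only in rows, so rows that repeat a pose let the fingers close. It gives the time, the measured TCP pose, the force and the opening at its end, in the units of the state.
- bot.get_state(): the state, without advancing time (a new reading comes with each control period).
- viewer.capture(name): name is "side" or "top"; returns a dict with "img" (400x640x3 uint8, red, green, blue), "range_z" (400x640 float32, m along the optical axis (not along the pixel's ray), 0 where there is no reading), "intrinsics" (3x3 intrinsics, pixels), "rvec" (rotation vector, rad) and "tvec" (3), from world to camera coordinates, as OpenCV has them. Camera axes: x right, y down, z forward; pixel columns grow to the right and rows downward; lengths in m; the calibration is good to about 2 mm. A picture is of the moment at which its call begins.
- bot.job_done(): hands the job in, once; it reports no verdict.
Trained networks look in the newest picture that a camera, given by its name, has taken for a name from the list of things; names that differ only in an ending like _2 or _b are one class to them, and where a whole thing is asked for, a point or a joint stands for the part that bears it (a point fixed in the world has none). Each returns a list of dicts, best first, with "confidence" (0 to 1); they miss things now and then, are a little off and sometimes report something else, mostly with a low value. They report only what shows in the picture. A call takes as long as a camera call. They do not tell look-alikes from the thing itself.
- boxes_of(camera, target): "at" ([x, y, z] in m, in world coordinates, good to about 4 mm: the middle of the surface that is visible of it).
- tip_of(camera, target): "at" ([x, y, z] in m, in world coordinates, good to about 4 mm: a listed point, or the origin of a listed thing).
The state is a dict: "t": time; "q": joint angles; "joint_velocities": joint speeds; "joint_efforts": joint torques, N m; "ee_pos": TCP position; "ee_rot": TCP orientation; "contact_force": force on the tool from outside, world axes, zero at the start; "moment": the same for the moment, N m; "finger_gap": opening from 0.0 (shut) to 1.0 (fully open).
Only numpy, scipy, OpenCV 4.12 (cv2) and the standard library are available. Lean on these libraries where they do the work, as an engineer would, in place of code of your own. Each camera call takes 0.05 s, during which the arm holds its last target.

### The job

On the aluminium sample stage, slide the rail stop up against the end of the black cuvette block and flip its cam lever all the way over so the stop is locked there. Then swing the toggle clamp all the way open, lift the freed block out and set it down gently, flat in the empty white tray, with the stop still locked where the block's end was. Leave the jars, bottle and glassware where they stand.

Things in the scene. Friction and masses are not known exactly. Their poses are not given: they have to be found in the camera images.
- stage: Fixed aluminium bed, 180 x 370 x 15 mm (x, y, z). Origin: centre of its underside, on the bench; z up. A steel rail runs along its y at x = 50 to 80 mm, y = -70 to 180 mm, top at z = 40 mm. The clamp unit stands towards -y, the stop slides at the +y end, the block lies between them; all are parallel to the stage's axes.
- fence_face (a point): Point on the fence of the fixed clamp unit, mid-width, 20 mm above the bed; axes as the stage. The fence is a steel wall 64 mm wide (x), 30 mm high; the block's -y end rests against this face, in line with it in x. The unit has a different place along the bed each time.
- stop (a joint): Slide of the rail stop, m. 0 = far +y end, grows to 0.135 as the stop moves to stage -y, towards the block. Sliding friction 3 N, stays where left; once the cam lever is over, it is held fast by friction. It starts 20 to 105 mm off the block.
- stop_face (a point): Point on the stop's working face (looks to stage -y), 20 mm above the bed, axes as the stage. From this point, mm: jaw plate x -25 to 55, y 0 to 14, z -17 to 18; its back (y = 14) is free to push at. Saddle over the rail: x 54 to 112, y 0 to 60, top z 17, with two lever ears up to z 37. Stop against the block: this point is 110 mm in +y of fence_face.
- cam_lever (a joint): Angle of the cam lever, rad, about an axis along stage y. 0 = open, leaning 0.25 rad from upright to stage +x; grows as it is flipped over to stage -x (upright at 0.25); 1.75 = fully over (end stop), 0.07 rad short of level, pointing to -x: locked. Takes 0.12 N m, up to 0.3 N m in the last 0.8 rad where the cam bites. Stays where left. Starts at 0 to 0.35.
- lever_pivot (a point): Centre of the cam lever's axis on the stop, 60 mm above the bench; 85 mm in +x and 35 mm in +y of stop_face.
- lever_tip (a point): Free end of the cam lever, 87 mm from lever_pivot. The lever is 8 mm thick and 14 mm wide (along y), with a black paddle 24 mm wide and 10 mm thick on its last 34 mm.
- clamp_arm (a joint): Toggle clamp angle, rad. 0 = clamped: arm level over the block, rubber pad on its top, black handle upright. Grows as the handle is pushed over to stage -y and down; arm and handle are one L-shaped piece, so the arm rises with it: upright at 1.57; 1.75 = end stop, handle 0.18 rad below level. Takes 0.25 N m, stays where left.
- clamp_hinge (a point): Centre of the toggle clamp's hinge (axis along stage x), 42 mm in -y of the fence face and 73 mm above the bench. The arm (16 x 12 mm) reaches 74 mm from it; its bracket is 34 mm wide in x.
- handle_tip (a point): End of the toggle clamp's handle, 102 mm from clamp_hinge. The handle is a black round grip, 20 mm in diameter, from 44 to 102 mm from the hinge.
- block_center (a point): Centre (half-way up) of the loose black cuvette block, 44 x 110 x 40 mm (x, y, z), about 0.3 kg; its long y axis lies along the stage's y at the start, its underside on the bed. The pad presses on its top 22 mm from the -y end.
- tray: Fixed, empty, shallow white open tray, 190 x 150 mm (x, y) outside, 25 mm high, walls and floor 5 mm thick. Origin: centre of the underside, on the bench. It stands on the left or on the right of the stage; a grey rack full of vials, of the same outline and about 72 mm high, stands on the other side.
- bottle_a: Loose small black jar, 42 mm in diameter, 75 mm high, on the stage's far corner beside the toggle clamp. Origin: centre of the underside. Leave alone.
- bottle_b: Loose black jar with white cap on the bench, 48 mm in diameter, 85 mm high. Origin: underside. Leave alone.
- wash_bottle: Loose white bottle, 66 mm in diameter, 140 mm high. Origin: underside. Leave alone.
- flask: Loose volumetric flask, 84 mm in diameter, 168 mm high. Origin: underside. Leave alone.
- grad_cylinder: Loose glass measuring cylinder, 68 mm foot, 208 mm high. Origin: underside. Leave alone.
- block: The same cuvette block; origin: centre of its underside.
There are look-alikes about, which are no part of the job. There is more than one size of the tray; the job needs the larger.

How it is judged:
By the outcome, as a careful person would: the job done as asked, in the order asked, and still so for the second after the job is handed in, with the robot touching nothing.
It also fails if it takes over 72 s, if anything falls off the work surface, if the arm or the gripper's body presses on something with over 40 N, if the wrist force passes 120 N, or if a joint passes its speed limit or range.

## Working session

There is one attempt and no reset: what is moved stays moved. The work goes in short steps, Python scripts to look and compute and a tool call to move; the robot and the scene stay as the last step left them, time stands still between calls to the robot, and variables do not carry over. Pictures are saved under pics/ and viewed, and the job is handed in when it is done.

Besides the shell and the picture viewer there is one more tool, called in YAML: its name, and indented under it one key for each argument. apply_moves: Moves the arm, as the interface text tells. Shifts and turns lie within -1 to 1; 1 stands for 0.12 m of shift or 120 degrees of turn. Its arguments: {"type":"object","properties":{"steps":{"type":"array","items":{"type":"array","items":{"type":"number","minimum":-1,"maximum":1}}}},"required":["steps"]}

```bash
ls; mkdir -p pics; cat > h.py <<'E'
import numpy as np, cv2
from bench import bot, viewer, boxes_of, tip_of
from scipy.spatial.transform import Rotation as R
def cap(n,fn=None):
    c=viewer.capture(n)
    if fn: cv2.imwrite('pics/'+fn,c['img'][:,:,::-1])
    return c
def pts(c):
    K=np.array(c['intrinsics']);d=c['range_z'];v,u=np.mgrid[:d.shape[0],:d.shape[1]]
    P=np.stack([(u-K[0,2])/K[0,0]*d,(v-K[1,2])/K[1,1]*d,d],-1)
    Rm=cv2.Rodrigues(np.array(c['rvec'],float))[0]
    return (P-np.array(c['tvec']).ravel())@Rm
def proj(c,p):
    return cv2.projectPoints(np.array(p,float).reshape(-1,1,3),np.array(c['rvec'],float),np.array(c['tvec'],float),np.array(c['intrinsics'],float),None)[0].reshape(-1,2)
E
python3 - <<'E'
from h import *
print(bot.get_state())
for n in ['side','top']:
    c=cap(n,n+'0.png'); np.savez(n+'0.npz',**c)
    for t in ['stage','fence_face','stop_face','lever_pivot','lever_tip','clamp_hinge','handle_tip','block_center','tray','bottle_a','bottle_b','wash_bottle','flask','grad_cylinder']:
        r=tip_of(n,t); print(n,t,[(np.round(x['at'],3).tolist(),round(x['confidence'],2),proj(c,x['at']).round().tolist()) for x in r[:3]])
E
```

```text
pics
{'t': 0.0, 'q': array([ 1.16613444,  0.38425239,  0.0163726 ,  1.37116343, -0.00626568,
        1.3882691 , -0.04650042]), 'joint_velocities': array([-1.55633881e-03, -2.76445461e-04, -1.25174897e-04,  2.07047706e-04,
       -1.23164112e-05, -5.12275429e-04,  4.45349421e-04]), 'joint_efforts': array([-4.57031620e-04, -6.27604795e+01,  8.43740366e-01, -3.71817362e+01,
        1.64476986e-02,  1.44718413e-02,  2.01748566e-05]), 'ee_pos': array([ 0.2093192 , -0.58836611,  0.24126582]), 'ee_rot': array([-3.13955167e+00,  7.29916131e-05,  3.41832768e-01]), 'contact_force': array([ 0.10493513,  0.41792154, -0.28157358]), 'moment': array([-0.01444917,  0.02390235,  0.03368343]), 'finger_gap': 0.999251134679049}
side stage [([0.537, 0.026, 0.004], 0.82, [[308.0, 230.0]])]
side fence_face [([0.537, -0.047, 0.037], 0.91, [[320.0, 210.0]]), ([0.502, 0.109, 0.033], 0.65, [[303.0, 241.0]])]
side stop_face [([0.504, 0.111, 0.031], 0.62, [[302.0, 242.0]])]
side lever_pivot [([0.581, 0.16, 0.061], 0.78, [[270.0, 235.0]]), ([0.545, -0.092, 0.068], 0.52, [[326.0, 194.0]])]
side lever_tip [([0.597
[... 1269 characters left out ...]
 0.95, [[316.0, 193.0]])]
top tray [([0.21, 0.275, -0.002], 0.69, [[220.0, 301.0]]), ([0.485, 0.383, -0.002], 0.67, [[187.0, 204.0]])]
top bottle_a [([0.718, -0.394, -0.004], 0.54, [[453.0, 133.0]]), ([0.63, -0.083, 0.017], 0.49, [[348.0, 158.0]]), ([0.489, 0.382, -0.0], 0.33, [[187.0, 203.0]])]
top bottle_b [([0.718, -0.394, -0.004], 0.54, [[453.0, 133.0]]), ([0.63, -0.083, 0.017], 0.49, [[348.0, 158.0]]), ([0.489, 0.382, -0.0], 0.33, [[187.0, 203.0]])]
top wash_bottle [([0.719, 0.357, -0.005], 0.62, [[200.0, 125.0]]), ([0.579, 0.156, 0.064], 0.47, [[264.0, 171.0]])]
top flask [([0.762, 0.068, 0.003], 0.75, [[298.0, 113.0]])]
top grad_cylinder [([0.746, 0.234, 0.0], 0.68, [[241.0, 117.0]])]
```

View pics/side0.png

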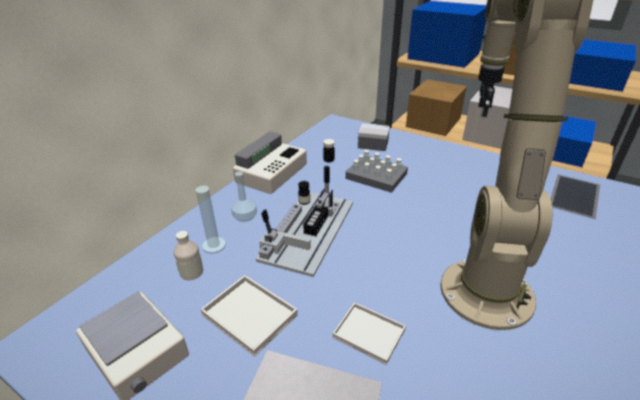

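View pics/top0.png

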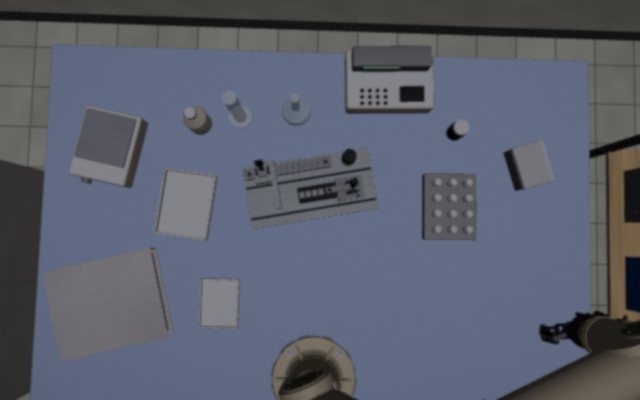

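Larger white tray: side (250,316)/top (187,204); the smaller look-alike is at side (367,334)/top (220,302). I'll fit the geometry from depth and check with an enlarged crop.

```bash
python3 - <<'E'
from h import *
c=dict(np.load('top0.npz')); P=pts(c)
print('pxmm',P[200,300],P[200,301])
roi=np.zeros(P.shape[:2],bool); roi[120:250,225:400]=1
m=roi&(P[...,2]>0.009)&(P[...,2]<0.25)&(P[...,0]<0.72)
q=P[m][:,:2].astype(np.float32)
n,l,s,ce=cv2.connectedComponentsWithStats(m.astype(np.uint8))
k=1+np.argmax(s[1:,4]); q=P[l==k][:,:2].astype(np.float32)
print('stage rect',cv2.minAreaRect(q*1000), s[k])
for x0,x1,y0,y1,nm in [(150,222,160,248,'big'),(195,245,270,335,'small')]:
    m=np.zeros(P.shape[:2],bool); m[y0:y1,x0:x1]=1
    m&=(P[...,2]>0.012)&(P[...,2]<0.05)
    print(nm,cv2.minAreaRect(P[m][:,:2].astype(np.float32)*1000),m.sum())
    zz=P[y0+25:y1-25,x0+25:x1-25,2]; print(zz.mean())
im=c['img']
a=cv2.resize(im[120:250,140:400],None,fx=3,fy=3,interpolation=cv2.INTER_CUBIC)
cv2.imwrite('pics/cropt.png',a[:,:,::-1])
s=dict(np.load('side0.npz'))['img']
a=cv2.resize(s[130:350,190:410],None,fx=2.7,fy=2.7,interpolation=cv2.INTER_CUBIC)
cv2.imwrite('pics/crops.png',a[:,:,::-1])
E
```

```text
pxmm [0.50187915 0.05287546 0.05731732] [0.50249089 0.0502571  0.05015193]
stage rect ((544.7494506835938, 26.311065673828125), (185.80905151367188, 370.35943603515625), 11.061845779418945) [ 243  148  136   81 7815]
big ((495.7331848144531, 401.652587890625), (193.1850128173828, 206.63284301757812), 83.33528137207031) 635
0.010739864594765499
small ((205.54132080078125, 276.4899597167969), (110.94664764404297, 139.19322204589844), 89.97337341308594) 268
nan<stdin>:14: RuntimeWarning: Mean of empty slice.
  ret = ret.dtype.type(ret / rcount)
```

View pics/cropt.png

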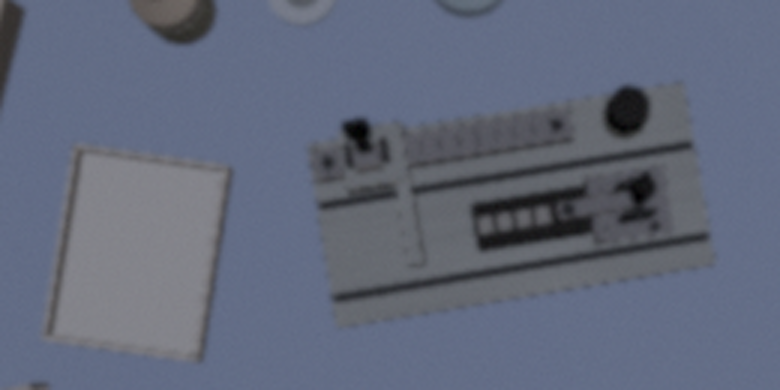

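View pics/crops.png

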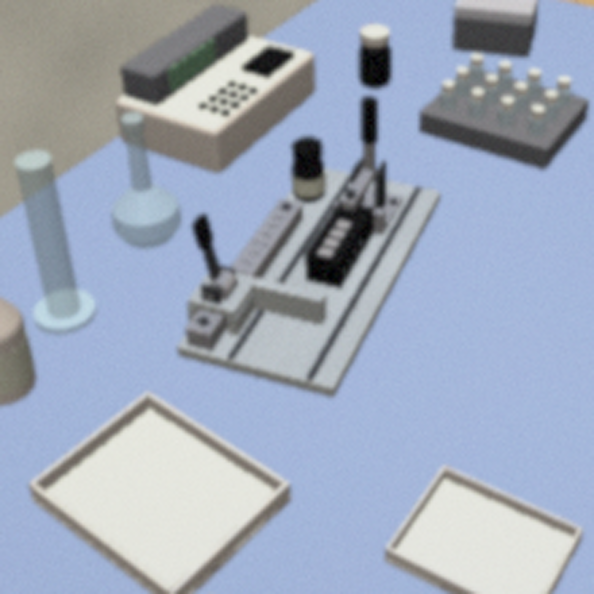

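```bash
cat >> h.py <<'E'
def ray(c,uv,z):
    K=np.array(c['intrinsics'],float);Rm=cv2.Rodrigues(np.array(c['rvec'],float))[0];t=np.array(c['tvec'],float).ravel()
    C=-Rm.T@t; out=[]
    for u,v in np.atleast_2d(uv):
        d=Rm.T@np.linalg.inv(K)@[u,v,1]; out.append(C+d*(z-C[2])/d[2])
    return np.array(out)
E
python3 - <<'E'
from h import *
T=dict(np.load('top0.npz'));S=dict(np.load('side0.npz'))
f=lambda C,n,s,o,z: ray(C,np.array(n,float)/s+np.array(o)-0.5+0.5/s,z)
def rep(nm,p):
    print(nm,p[:,:2].round(4).tolist(),'c',p[:,:2].mean(0).round(4))
    for i in range(len(p)):
        d=p[(i+1)%len(p)]-p[i]; print('  L%.4f ang %.2f'%(np.hypot(*d[:2]),np.degrees(np.arctan2(d[1],d[0]))))
rep('stageT',f(T,[(310,143),(685,83),(714,263),(338,327)],3,(140,120),.015))
rep('stageS',f(S,[(180,350),(440,190),(334,392)],2.7,(190,130),.015))
rep('trayT',f(T,[(76,146),(231,166),(202,359),(45,338)],3,(140,120),.025))
rep('trayS',f(S,[(148,397),(289,489),(32,486)],2.7,(190,130),.025))
E
```

```text
stageT [[0.5953, 0.2217], [0.6644, -0.1395], [0.4899, -0.171], [0.4187, 0.1885]] c [0.5421 0.0249]
  L0.3678 ang -79.18
  L0.1773 ang -169.77
  L0.3665 ang 101.20
  L0.1797 ang 10.66
stageS [[0.5838, 0.2258], [0.4873, -0.1752], [0.4115, 0.1927]] c [0.4942 0.0811]
  L0.4124 ang -103.54
  L0.3757 ang 101.63
  L0.1754 ang 10.85
trayT [[0.5847, 0.4434], [0.5697, 0.2949], [0.3848, 0.3149], [0.4008, 0.464]] c [0.485  0.3793]
  L0.1492 ang -95.79
  L0.1859 ang 173.82
  L0.1499 ang 83.89
  L0.1851 ang -6.40
trayS [[0.5606, 0.3031], [0.3754, 0.3249], [0.5782, 0.445]] c [0.5047 0.3576]
  L0.1865 ang 173.31
  L0.2357 ang 30.63
  L0.1429 ang -97.07
```

```bash
cat >> h.py <<'E'
YAW=np.radians(11.0); C0=np.array([.542,.0255])
def s2w(x,y):
    return C0+np.array([[np.cos(YAW),-np.sin(YAW)],[np.sin(YAW),np.cos(YAW)]])@[x,y]
def w2s(p):
    return np.array([[np.cos(YAW),np.sin(YAW)],[-np.sin(YAW),np.cos(YAW)]])@(np.array(p)[:2]-C0)
def Rt(yaw): return R.from_euler('xyz',[np.pi,0,yaw]).as_matrix()
def go(targets):
    """targets: list of (wx,wy,z,yawdeg) ; prints rows"""
    s=bot.get_state(); p=s['ee_pos'];y=s['ee_rot'][2]
    print('at',p.round(4),'yaw %.1f'%np.degrees(y),'stage',w2s(p).round(4),'F',s['contact_force'].round(1),'gap %.3f t %.2f'%(s['finger_gap'],s['t']),'q',s['q'].round(2))
    for a in targets:
        d=Rt(y).T@(np.array(a[:3])-p)
        dy=(np.degrees(y)-a[3]+180)%360-180
        print([round(v,3) for v in (*(d/.12),dy/120)])
E
python3 - <<'E'
from h import *
go([(.30,-.50,.25,35),(.36,-.42,.25,48)])
print(s2w(-.005,.127),s2w(-.005,.04))
E
```

```text
at [ 0.2095 -0.5888  0.2423] yaw 19.6 stage [-0.4436 -0.5396] F [-0.4  0.4 -0.2] gap 1.004 t 1.50 q [ 1.17  0.38  0.02  1.37 -0.01  1.39 -0.05]
[np.float64(0.959), np.float64(-0.445), np.float64(-0.064), np.float64(-0.128)]
[np.float64(1.653), np.float64(-0.905), np.float64(-0.064), np.float64(-0.237)]
[0.51285912 0.14921261] [0.5294595  0.06381104]
```

apply_moves:
  steps:
    - [0.96,-0.45,-0.1,-0.13,0]
    - [0.96,-0.45,-0.1,-0.13,0]

```text
t: 1.75
ee_pos: [0.2985, -0.5005, 0.254]
ee_rot: [-3.141, -0.0, 0.616]
contact_force: [0.8, -0.9, -0.6]
finger_gap: 0.601
```

```bash
python3 -c "
from h import *
go([(.37,-.40,.25,50),(.42,-.3,.25,60),(.46,-.2,.25,75)])"
```

```text
at [ 0.2985 -0.5005  0.254 ] yaw 35.3 stage [-0.3394 -0.4699] F [ 0.8 -0.9 -0.6] gap 0.601 t 1.75 q [ 1.04  0.29 -0.08  1.47  0.02  1.38  0.01]
[np.float64(0.971), np.float64(-0.339), np.float64(0.033), np.float64(-0.122)]
[np.float64(1.792), np.float64(-0.778), np.float64(0.033), np.float64(-0.206)]
[np.float64(2.546), np.float64(-1.265), np.float64(0.033), np.float64(-0.331)]
```

apply_moves:
  steps:
    - [0.97,-0.34,0,-0.12,0]
    - [0.97,-0.34,0,-0.13,0]

```text
t: 2.0
ee_pos: [0.3708, -0.399, 0.2543]
ee_rot: [3.141, -0.0, 0.891]
contact_force: [1.2, -1.3, -0.1]
finger_gap: 0.139
```

```bash
python3 -c "
from h import *
go([(.42,-.29,.25,65),(.46,-.2,.25,75)])"
```

```text
at [ 0.3708 -0.399   0.2543] yaw 51.1 stage [-0.2491 -0.3841] F [ 1.2 -1.3 -0.1] gap 0.139 t 2.00 q [ 0.93  0.21 -0.19  1.57  0.04  1.36  0.05]
[np.float64(0.964), np.float64(-0.252), np.float64(0.036), np.float64(-0.116)]
[np.float64(1.757), np.float64(-0.465), np.float64(0.036), np.float64(-0.2)]
```

apply_moves:
  steps:
    - [0.97,-0.25,0,-0.12,0]
    - [0.97,-0.25,0,-0.12,0]

```text
t: 2.25
ee_pos: [0.4208, -0.2895, 0.2543]
ee_rot: [3.141, 0.0, 1.142]
contact_force: [0.7, -0.9, -0.4]
finger_gap: 0.007
```

```bash
python3 -c "
from h import *
go([(.46,-.18,.25,80),(.46,-.07,.25,80),(.47,-.0,.25,101)])"
```

```text
at [ 0.4208 -0.2895  0.2543] yaw 65.5 stage [-0.179  -0.2861] F [ 0.7 -0.9 -0.4] gap 0.007 t 2.25 q [ 0.81  0.15 -0.3   1.65  0.04  1.35  0.07]
[np.float64(0.966), np.float64(-0.082), np.float64(0.036), np.float64(-0.121)]
[np.float64(1.8), np.float64(-0.463), np.float64(0.036), np.float64(-0.121)]
[np.float64(2.365), np.float64(-0.629), np.float64(0.036), np.float64(-0.296)]
```

apply_moves:
  steps:
    - [0.97,-0.08,0,-0.12,0]
    - [0.97,-0.08,0,-0.12,0]

```text
t: 2.5
ee_pos: [0.4607, -0.1796, 0.2544]
ee_rot: [3.141, 0.0, 1.394]
contact_force: [0.9, 0.5, 0.1]
finger_gap: -0.003
```

```bash
python3 -c "
from h import *
go([(.47,-.065,.25,95),(.50,.04,.25,101)])"
```

```text
at [ 0.4607 -0.1796  0.2544] yaw 79.9 stage [-0.1189 -0.1858] F [0.9 0.5 0.1] gap -0.003 t 2.50 q [ 0.69  0.12 -0.42  1.68  0.05  1.35  0.09]
[np.float64(0.954), np.float64(-0.092), np.float64(0.037), np.float64(-0.126)]
[np.float64(1.859), np.float64(0.001), np.float64(0.037), np.float64(-0.176)]
```

apply_moves:
  steps:
    - [0.96,-0.05,0,-0.09,0]
    - [0.96,-0.05,0,-0.176,0]

```text
t: 2.75
ee_pos: [0.4752, -0.0651, 0.2544]
ee_rot: [3.141, 0.0, 1.765]
contact_force: [0.7, -1.0, 0.9]
finger_gap: 0.001
```

```bash
python3 -c "
from h import *
go([(*s2w(-.005,.06),.25,101),(*s2w(-.005,.127),.25,101)])"
```

```text
at [ 0.4752 -0.0651  0.2544] yaw 101.1 stage [-0.0829 -0.0762] F [ 0.7 -1.   0.9] gap 0.001 t 2.75 q [ 0.58  0.09 -0.54  1.71  0.05  1.35  0.22]
[np.float64(1.134), np.float64(0.651), np.float64(0.037), np.float64(0.001)]
[np.float64(1.692), np.float64(0.653), np.float64(0.037), np.float64(0.001)]
```

apply_moves:
  steps:
    - [0.9,0.4,0,0,0]
    - [0.9,0.4,0,0,0]

```text
t: 3.0
ee_pos: [0.5023, 0.0495, 0.2546]
ee_rot: [3.14, 0.0, 1.758]
contact_force: [0.4, -0.4, 0.3]
finger_gap: 0.001
```

apply_moves:
  steps:
    - [0.8,0.25,0.0,0,0]
    - [0.8,0.25,0.4,0,0]
    - [0.8,0.25,0.8,0,0]

```text
t: 3.38
ee_pos: [0.5136, 0.1519, 0.1577]
ee_rot: [3.139, -0.002, 1.764]
contact_force: [-0.2, -1.1, -0.2]
finger_gap: 0.001
```

```bash
python3 - <<'E'
from h import *
go([(*s2w(-.005,.127),.035,101)])
c=cap('side','s1.png');t=cap('top','t1.png')
for n in ['side','top']:
  for k in ['stop_face','lever_pivot','lever_tip','block_center','fence_face']:
    print(n,k,[(np.round(x['at'],3).tolist(),w2s(x['at']).round(3).tolist(),round(x['confidence'],2)) for x in tip_of(n,k)[:2]])
a=cv2.resize(c['img'][150:290,220:380],None,fx=4,fy=4,interpolation=cv2.INTER_CUBIC);cv2.imwrite('pics/s1c.png',a[:,:,::-1])
E
```

```text
at [0.5136 0.1519 0.1577] yaw 101.1 stage [-0.0038  0.1295] F [-0.2 -1.1 -0.2] gap 0.001 t 3.38 q [ 0.23  0.32 -0.69  1.72  0.22  1.18 -0.33]
[np.float64(-0.021), np.float64(-0.01), np.float64(1.022), np.float64(0.001)]
side stop_face [([0.506, 0.108, 0.034], [-0.019, 0.088], 0.87)]
side lever_pivot [([0.58, 0.163, 0.059], [0.064, 0.128], 0.7), ([0.72, -0.398, 0.006], [0.094, -0.449], 0.24)]
side lever_tip []
side block_center [([0.526, 0.01, 0.035], [-0.019, -0.012], 0.64)]
side fence_face [([0.534, -0.047, 0.037], [-0.022, -0.07], 0.74)]
top stop_face []
top lever_pivot []
top lever_tip []
top block_center [([0.528, 0.01, 0.034], [-0.017, -0.013], 0.9)]
top fence_face [([0.536, -0.049, 0.038], [-0.02, -0.072], 0.91)]
```

View pics/s1c.png

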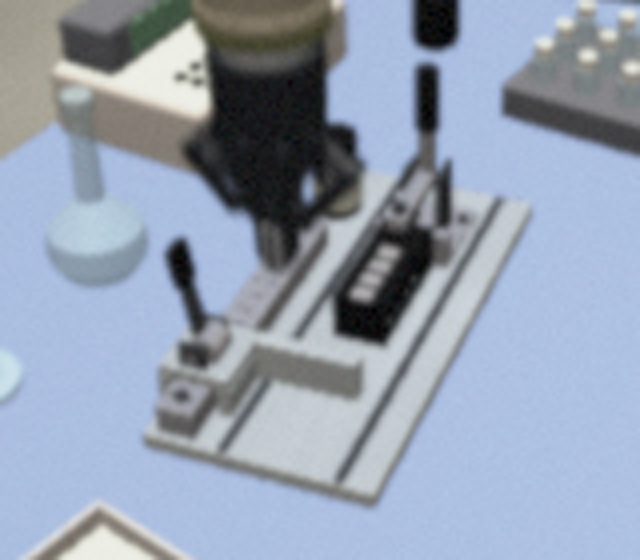

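```bash
python3 - <<'E'
from h import *
c=dict(np.load('side0.npz')); s=bot.get_state()
p=proj(c,[s['ee_pos'],s['ee_pos']-[0,0,.011]]); print(((p-[220,150])*4).round())
for a in [(-.019,.088,.035),(.066,.125,.06),(-.019,-.072,.035),(-.043,.104,.018),(-.019,.038,.055)]:
    w=s2w(*a[:2]); print(a,((proj(c,[*w,a[2]])-[220,150])*4).round())
E
```

```text
[[278. 249.]
 [279. 262.]]
(-0.019, 0.088, 0.035) [[326. 360.]]
(0.066, 0.125, 0.06) [[197. 339.]]
(-0.019, -0.072, 0.035) [[403. 239.]]
(-0.043, 0.104, 0.018) [[349. 399.]]
(-0.019, 0.038, 0.055) [[351. 299.]]
```

apply_moves:
  steps:
    - [0,-0.12,0.4,0,0]
    - [0,-0.12,0.8,0,0]
    - [0,-0.12,1.0,0,0]
    - [0,-0.12,1.0,0,0]

```text
t: 4.47
ee_pos: [0.4983, 0.1442, 0.0367]
ee_rot: [-3.138, -0.0, 1.758]
contact_force: [0.1, 0.5, 0.7]
finger_gap: 0.003
```

apply_moves:
  steps:
    - [-0.06,0,0,0,0]
    - [-0.12,0,0,0,0]
    - [-0.18,0,0,0,0]
    - [-0.24,0,0,0,0]

```text
t: 4.97
ee_pos: [0.506, 0.1164, 0.0391]
ee_rot: [3.139, -0.0, 1.758]
contact_force: [0.8, 4.3, 2.5]
finger_gap: -0.003
```

apply_moves:
  steps:
    - [-0.06,0,0,0,0]
    - [-0.12,0,0,0,0]
    - [-0.18,0,0,0,0]

```text
t: 5.35
ee_pos: [0.5091, 0.0947, 0.0381]
ee_rot: [3.141, -0.0, 1.758]
contact_force: [0.8, 2.3, 1.6]
finger_gap: -0.006
```

```bash
python3 - <<'E'
from h import *
go([])
c=cap('side','s2.png')
print([(np.round(x['at'],3).tolist(),w2s(x['at']).round(3).tolist(),round(x['confidence'],2)) for x in tip_of('side','stop_face')[:2]])
a=cv2.resize(c['img'][150:290,220:380],None,fx=4,fy=4,interpolation=cv2.INTER_CUBIC);cv2.imwrite('pics/s2c.png',a[:,:,::-1])
E
```

```text
at [0.5091 0.0947 0.0381] yaw 100.7 stage [-0.0191  0.0742] F [0.8 2.3 1.6] gap -0.006 t 5.35 q [ 0.28  0.44 -0.63  1.87  0.31  0.93 -0.31]
[([0.511, 0.067, 0.032], [-0.022, 0.047], 0.62)]
```

View pics/s2c.png

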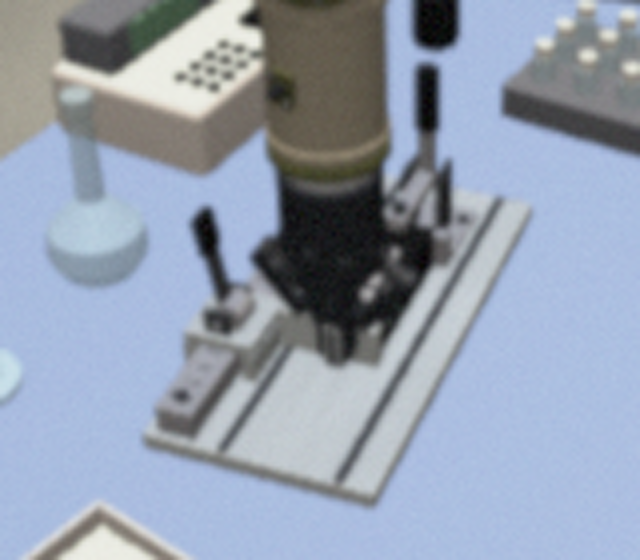

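apply_moves:
  steps:
    - [-0.02,0,0,0,0]
    - [-0.04,0,0,0,0]
    - [-0.06,0,0,0,0]

```text
t: 5.82
ee_pos: [0.5097, 0.0881, 0.0377]
ee_rot: [-3.14, -0.0, 1.758]
contact_force: [-1.0, 3.0, -1.9]
finger_gap: 0.002
```

apply_moves:
  steps:
    - [-0.015,0,0,0,0]
    - [-0.03,0,0,0,0]

```text
t: 6.08
ee_pos: [0.5105, 0.0843, 0.0377]
ee_rot: [-3.14, -0.0, 1.758]
contact_force: [-2.1, 2.7, -1.6]
finger_gap: 0.0
```

apply_moves:
  steps:
    - [-0.015,0,0,0,0]
    - [-0.03,0,0,0,0]

```text
t: 6.32
ee_pos: [0.511, 0.0823, 0.0379]
ee_rot: [-3.141, -0.002, 1.759]
contact_force: [-4.2, 10.2, -4.0]
finger_gap: -0.004
```

apply_moves:
  steps:
    - [-0.015,0,0,0,0]
    - [-0.02,0,0,0,0]

```text
t: 6.58
ee_pos: [0.511, 0.0823, 0.0379]
ee_rot: [-3.141, -0.004, 1.761]
contact_force: [-3.7, 13.6, -2.7]
finger_gap: -0.001
```

apply_moves:
  steps:
    - [0.06,0,0,0,0]
    - [0.1,0,0,0,0]
    - [0.1,0,-0.4,0,0]
    - [0.1,0,-0.8,0,0]
    - [0.1,0,-1.0,0,0]

```text
t: 7.2
ee_pos: [0.5114, 0.0901, 0.1612]
ee_rot: [3.137, 0.001, 1.757]
contact_force: [-0.1, -0.8, -0.0]
finger_gap: 0.002
```

```bash
python3 - <<'E'
from h import *
cap('side','s3.png');cap('top','t3.png')
for n in ['side','top']:
  for k in ['stop_face','lever_pivot','lever_tip']:
    print(n,k,[(np.round(x['at'],3).tolist(),w2s(x['at']).round(3).tolist(),round(x['confidence'],2)) for x in tip_of(n,k)[:2]])
go([(*s2w(.135,.072),.20,101)])
E
```

```text
side stop_face [([0.516, 0.057, 0.03], [-0.019, 0.036], 0.57)]
side lever_pivot [([0.588, 0.106, 0.058], [0.061, 0.071], 0.75), ([0.604, 0.111, 0.141], [0.077, 0.072], 0.42)]
side lever_tip [([0.607, 0.112, 0.146], [0.081, 0.073], 0.63)]
top stop_face []
top lever_pivot []
top lever_tip []
at [0.5093 0.09   0.157 ] yaw 100.7 stage [-0.0198  0.0696] F [ 1.4  0.2 -0.2] gap 0.002 t 7.60 q [ 0.35  0.28 -0.68  1.76  0.19  1.17 -0.21]
[np.float64(0.027), np.float64(1.29), np.float64(-0.359), np.float64(-0.003)]
```

apply_moves:
  steps:
    - [0.02,0,-0.36,0,0]
    - [0.02,0.5,-0.36,0,0]
    - [0.02,1.0,-0.36,0,0]
    - [0.02,1.0,-0.36,0,0]

```text
t: 8.1
ee_pos: [0.6292, 0.1149, 0.1964]
ee_rot: [-3.136, -0.003, 1.756]
contact_force: [-0.3, -1.3, -0.1]
finger_gap: 0.003
```

apply_moves:
  steps:
    - [0.02,0.28,0,0,0]
    - [0.02,0.28,0.2,0,0]
    - [0.02,0.28,0.48,0,0]
    - [0.02,0.28,0.48,0,0]

```text
t: 8.6
ee_pos: [0.6575, 0.1229, 0.1404]
ee_rot: [-3.135, 0.0, 1.758]
contact_force: [0.7, 0.3, 0.4]
finger_gap: 0.002
```

```bash
python3 - <<'E'
from h import *
c=cap('side')
a=cv2.resize(c['img'][130:270,220:380],None,fx=4,fy=4,interpolation=cv2.INTER_CUBIC);cv2.imwrite('pics/s4c.png',a[:,:,::-1])
f=lambda t:(.066-.072*np.sin(t)+.005*np.cos(t)+.0145,.071+.072*np.cos(t)+.005*np.sin(t))
L=[]
for t in [-.2,0,.4,.8,1.1,1.3,1.5]:
    x,z=f(t); L.append((*s2w(x,.072),z,101))
go(L)
E
```

```text
at [0.6586 0.1233 0.1428] yaw 100.7 stage [0.1332 0.0738] F [0.5 0.3 0.6] gap 0.003 t 8.65 q [ 0.17  0.62 -0.63  1.34  0.36  1.3  -0.28]
[np.float64(-0.016), np.float64(-0.279), np.float64(0.018), np.float64(-0.002)]
[np.float64(-0.017), np.float64(-0.397), np.float64(-0.002), np.float64(-0.002)]
[np.float64(-0.018), np.float64(-0.634), np.float64(0.029), np.float64(-0.002)]
[np.float64(-0.019), np.float64(-0.84), np.float64(0.15), np.float64(-0.002)]
[np.float64(-0.019), np.float64(-0.955), np.float64(0.289), np.float64(-0.002)]
[np.float64(-0.02), np.float64(-1.006), np.float64(0.397), np.float64(-0.002)]
[np.float64(-0.02), np.float64(-1.034), np.float64(0.514), np.float64(-0.002)]
```

View pics/s4c.png

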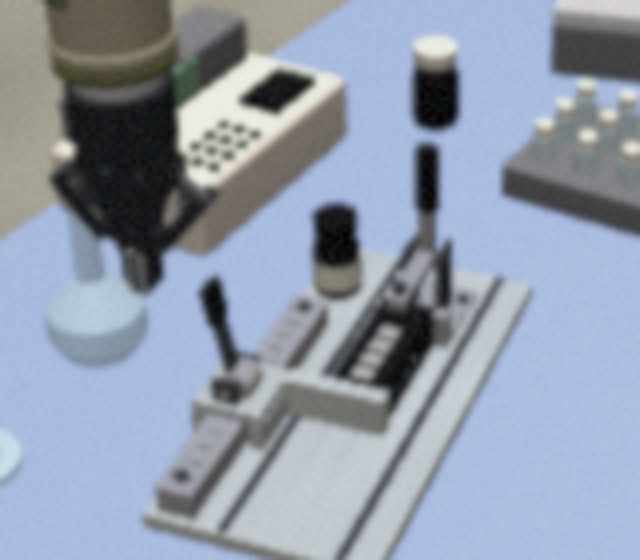

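apply_moves:
  steps:
    - [-0.01,-0.15,0,0,0]
    - [-0.01,-0.28,0,0,0]
    - [-0.01,-0.4,0,0,0]
    - [-0.01,-0.52,0.01,0,0]
    - [-0.01,-0.63,0.03,0,0]

```text
t: 9.28
ee_pos: [0.5868, 0.1088, 0.1431]
ee_rot: [3.137, 0.0, 1.758]
contact_force: [2.3, 1.1, 2.7]
finger_gap: 0.004
```

```bash
python3 - <<'E'
from h import *
c=cap('side')
a=cv2.resize(c['img'][130:270,220:380],None,fx=4,fy=4,interpolation=cv2.INTER_CUBIC);cv2.imwrite('pics/s5c.png',a[:,:,::-1])
f=lambda t:(.066-.072*np.sin(t)+.005*np.cos(t)+.0145,.071+.072*np.cos(t)+.005*np.sin(t))
L=[]
for t in [.4,.6,.8,1.1,1.3,1.5]:
    x,z=f(t); L.append((*s2w(x,.072),z,101))
go(L)
E
```

```text
at [0.5853 0.1086 0.1425] yaw 100.7 stage [0.0583 0.0733] F [-0.   0.8 -0.5] gap -0.001 t 9.32 q [ 0.26  0.47 -0.67  1.57  0.3   1.2  -0.27]
[np.float64(-0.011), np.float64(-0.011), np.float64(0.027), np.float64(-0.002)]
[np.float64(-0.012), np.float64(-0.12), np.float64(0.077), np.float64(-0.002)]
[np.float64(-0.012), np.float64(-0.217), np.float64(0.148), np.float64(-0.002)]
[np.float64(-0.013), np.float64(-0.331), np.float64(0.287), np.float64(-0.002)]
[np.float64(-0.013), np.float64(-0.382), np.float64(0.395), np.float64(-0.002)]
[np.float64(-0.013), np.float64(-0.411), np.float64(0.512), np.float64(-0.002)]
```

View pics/s5c.png

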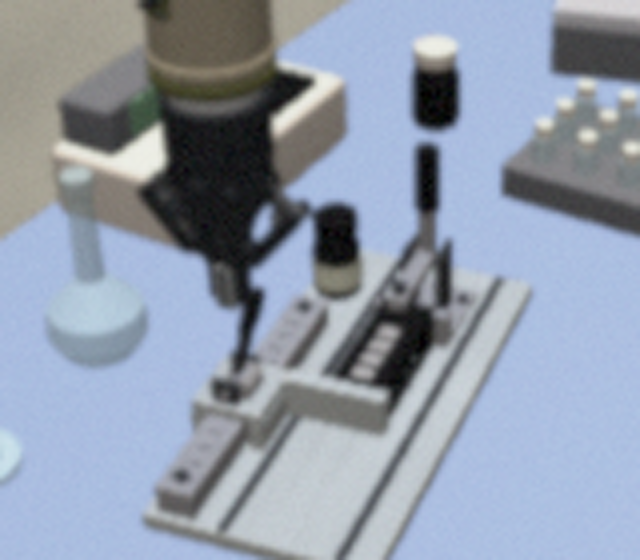

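Lever (crop 250,290) is past upright and following the fingers. Continuing the arc.

apply_moves:
  steps:
    - [0,-0.12,0.06,0,0]
    - [0,-0.22,0.14,0,0]
    - [0,-0.29,0.22,0,0]
    - [0,-0.34,0.29,0,0]
    - [0,-0.39,0.38,0,0]

```text
t: 9.95
ee_pos: [0.541, 0.1001, 0.0962]
ee_rot: [3.138, 0.0, 1.758]
contact_force: [0.0, 0.7, 0.8]
finger_gap: 0.002
```

apply_moves:
  steps:
    - [0,-0.02,0.06,0,0]
    - [0,-0.03,0.12,0,0]
    - [0,-0.03,0.15,0,0]
    - [0,-0.03,0.17,0,0]

```text
t: 10.45
ee_pos: [0.5367, 0.0994, 0.079]
ee_rot: [3.141, 0.003, 1.758]
contact_force: [-28.8, -6.7, 68.6]
finger_gap: 0.002
```

```bash
python3 - <<'E'
from h import *
c=cap('side')
a=cv2.resize(c['img'][130:270,220:380],None,fx=4,fy=4,interpolation=cv2.INTER_CUBIC);cv2.imwrite('pics/s6c.png',a[:,:,::-1])
go([])
E
```

```text
at [0.5367 0.0993 0.0792] yaw 100.7 stage [0.0089 0.0735] F [-24.  -13.8  58.2] gap 0.001 t 10.50 q [ 0.29  0.44 -0.67  1.77  0.31  1.04 -0.3 ]
```

View pics/s6c.png

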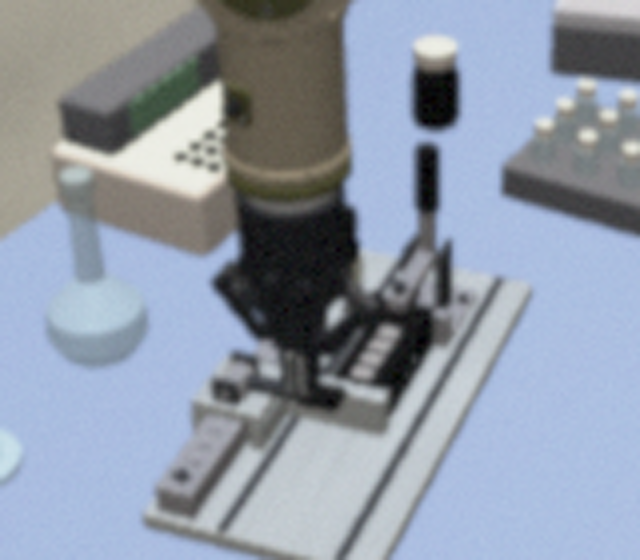

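apply_moves:
  steps:
    - [0,0,-0.3,0,0]
    - [0,0,-0.7,0,0]
    - [0,0,-1.0,0,0]
    - [0,0,-1,0,0]

```text
t: 11.0
ee_pos: [0.538, 0.0997, 0.1971]
ee_rot: [3.136, 0.0, 1.758]
contact_force: [0.2, 0.4, -0.5]
finger_gap: 0.002
```

```bash
python3 - <<'E'
from h import *
c=cap('side');t=cap('top')
for n in ['side','top']:
  for k in ['stop_face','lever_pivot','lever_tip','handle_tip','clamp_hinge']:
    print(n,k,[(np.round(x['at'],3).tolist(),w2s(x['at']).round(3).tolist(),round(x['confidence'],2)) for x in tip_of(n,k)[:2]])
a=cv2.resize(c['img'][130:270,220:380],None,fx=4,fy=4,interpolation=cv2.INTER_CUBIC);cv2.imwrite('pics/s7c.png',a[:,:,::-1])
go([(*s2w(-.02,-.06),.22,101)])
E
```

```text
side stop_face [([0.512, 0.055, 0.032], [-0.023, 0.035], 0.75), ([0.54, 0.024, -0.0], [-0.002, -0.001], 0.29)]
side lever_pivot [([0.593, 0.105, 0.061], [0.065, 0.068], 0.61)]
side lever_tip [([0.505, 0.094, 0.07], [-0.023, 0.075], 0.5)]
side handle_tip [([0.539, -0.098, 0.174], [-0.027, -0.121], 0.7)]
side clamp_hinge [([0.544, -0.094, 0.071], [-0.02, -0.118], 0.5)]
top stop_face [([0.541, -0.089, 0.174], [-0.023, -0.112], 0.58)]
top lever_pivot []
top lever_tip []
top handle_tip [([0.542, -0.09, 0.173], [-0.022, -0.113], 0.75)]
top clamp_hinge [([0.548, -0.093, 0.076], [-0.017, -0.118], 0.67), ([0.763, 0.069, 0.0], [0.225, 0.001], 0.35)]
at [0.5362 0.0991 0.1938] yaw 100.7 stage [0.0084 0.0733] F [-0.1 -0.3  0.7] gap -0.001 t 11.60 q [ 0.34  0.32 -0.71  1.64  0.22  1.26 -0.23]
[np.float64(-1.112), np.float64(-0.231), np.float64(-0.218), np.float64(-0.002)]
```

View pics/s7c.png

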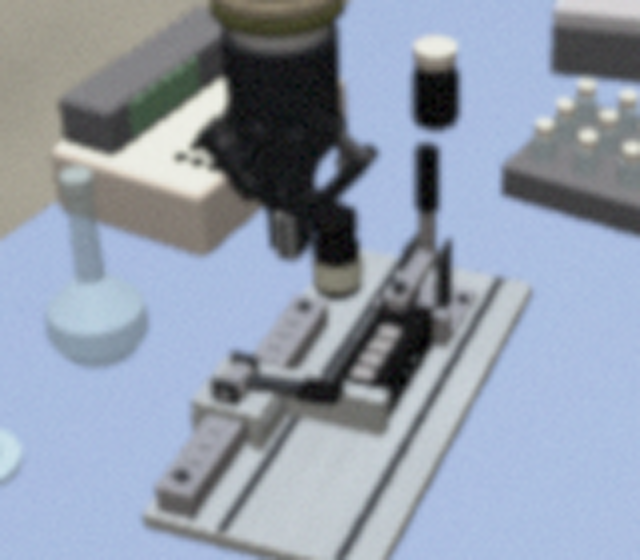

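```bash
python3 - <<'E'
from h import *
c=cap('side');np.savez('s8.npz',**c)
a=cv2.resize(c['img'][155:225,300:360],None,fx=9,fy=9,interpolation=cv2.INTER_CUBIC);cv2.imwrite('pics/s8c.png',a[:,:,::-1])
P=pts(c)
for v in range(186,206,2):
    print(v,[(u,*(w2s(P[v,u])*1000).round().astype(int),int(P[v,u,2]*1000)) for u in range(328,336,2)])
E
```

```text
186 [(328, np.int64(-28), np.int64(-115), 102), (330, np.int64(18), np.int64(-264), 0), (332, np.int64(10), np.int64(-262), 3), (334, np.int64(7), np.int64(-276), -4)]
188 [(328, np.int64(-29), np.int64(-112), 96), (330, np.int64(14), np.int64(-252), 0), (332, np.int64(6), np.int64(-253), 0), (334, np.int64(-1), np.int64(-253), 2)]
190 [(328, np.int64(-28), np.int64(-115), 87), (330, np.int64(8), np.int64(-237), 2), (332, np.int64(-38), np.int64(-127), 81), (334, np.int64(-6), np.int64(-241), 2)]
192 [(328, np.int64(-29), np.int64(-113), 80), (330, np.int64(-36), np.int64(-113), 82), (332, np.int64(-38), np.int64(-127), 73), (334, np.int64(-9), np.int64(-230), 1)]
194 [(328, np.int64(-34), np.int64(-100), 81), (330, np.int64(-39), np.int64(-105), 80), (332, np.int64(-41), np.int64(-118), 72), (334, np.int64(-11), np.int64(-225), -3)]
196 [(328, np.int64(-33), np.int64(-101), 73), (330, np.int64(-39), np.int64(-105), 71), (332, np.int64(-40), np.int64(-122), 61), (334, np.int64(-18), np.int64(-206), 1)]
198 [(328, np.int64(-34), np.int64(-100), 66), (330, np.int64(-38), np.int64(-108), 62), (332, np.int64(-38), np.int64(-126), 50), (334, np.int64(-27), np.int64(-179), 13)]
200 [(328, np.int64(-33), np.int64(-101), 57), (330, np.int64(-38), np.int64(-107), 55), (332, np.int64(-39), np.int64(-125), 42), (334, np.int64(-32), np.int64(-166), 14)]
202 [(328, np.int64(-34), np.int64(-100), 50), (330, np.int64(-37), np.int64(-111), 44), (332, np.int64(-37), np.int64(-130), 31), (334, np.int64(-39), np.int64(-144), 22)]
204 [(328, np.int64(-33), np.int64(-102), 40), (330, np.int64(-39), np.int64(-104), 41), (332, np.int64(-39), np.int64(-123), 28), (334, np.int64(-44), np.int64(-132), 23)]
```

View pics/s8c.png

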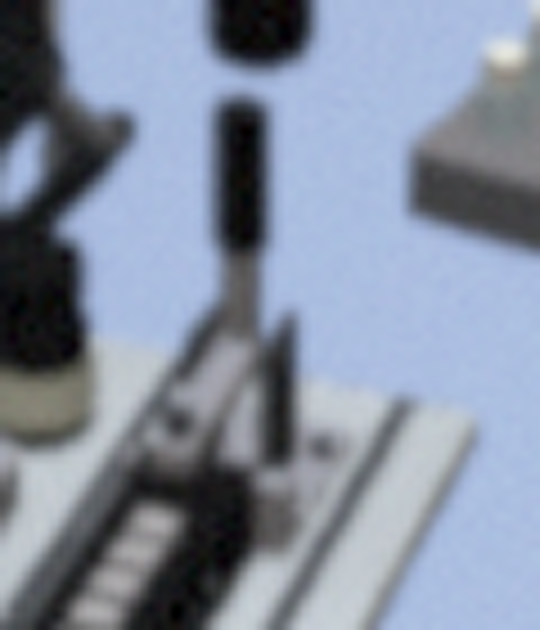

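apply_moves:
  steps:
    - [-0.5,-0.2,-0.2,0,0]
    - [-1.0,-0.23,-0.2,0,0]
    - [-1.0,-0.23,0.2,0,0]
    - [-1.0,-0.23,0.2,0,0]

```text
t: 12.15
ee_pos: [0.5291, -0.025, 0.1673]
ee_rot: [-3.135, -0.002, 1.756]
contact_force: [-0.2, 0.5, 0.3]
finger_gap: -0.004
```

```bash
python3 - <<'E'
from h import *
L=[]
for t,r in [(-.1,.084),(0.1,.084),(.4,.085),(.7,.086),(1.0,.088),(1.25,.090),(1.45,.092),(1.6,.093),(1.7,.094),(1.75,.094)]:
    y=-.115-r*np.sin(t)+.010*np.cos(t)+.011; z=.073+r*np.cos(t)+.010*np.sin(t)+.011
    L.append((*s2w(-.02,y),z,101))
go(L)
E
```

```text
at [ 0.5291 -0.025   0.1673] yaw 100.6 stage [-0.0223 -0.0471] F [-0.2  0.5  0.3] gap -0.004 t 12.15 q [ 0.53  0.3  -0.65  1.71  0.19  1.2   0.02]
[np.float64(-0.321), np.float64(0.021), np.float64(0.006), np.float64(-0.003)]
[np.float64(-0.461), np.float64(0.022), np.float64(-0.011), np.float64(-0.003)]
[np.float64(-0.673), np.float64(0.023), np.float64(0.009), np.float64(-0.003)]
[np.float64(-0.872), np.float64(0.025), np.float64(0.092), np.float64(-0.003)]
[np.float64(-1.046), np.float64(0.026), np.float64(0.228), np.float64(-0.003)]
[np.float64(-1.16), np.float64(0.027), np.float64(0.378), np.float64(-0.003)]
[np.float64(-1.225), np.float64(0.027), np.float64(0.519), np.float64(-0.003)]
[np.float64(-1.251), np.float64(0.027), np.float64(0.633), np.float64(-0.003)]
[np.float64(-1.262), np.float64(0.027), np.float64(0.712), np.float64(-0.003)]
[np.float64(-1.26), np.float64(0.027), np.float64(0.752), np.float64(-0.003)]
```

apply_moves:
  steps:
    - [-0.3,0.02,0.01,0,0]
    - [-0.45,0.02,0,0,0]
    - [-0.56,0.02,0,0,0]
    - [-0.67,0.02,0.01,0,0]
    - [-0.78,0.02,0.05,0,0]

```text
t: 12.78
ee_pos: [0.5519, -0.1154, 0.1646]
ee_rot: [3.14, 0.0, 1.759]
contact_force: [0.5, 1.9, 2.8]
finger_gap: -0.001
```

apply_moves:
  steps:
    - [-0.1,0,0.04,0,0]
    - [-0.19,0,0.1,0,0]
    - [-0.27,0,0.18,0,0]
    - [-0.34,0,0.25,0,0]

```text
t: 13.28
ee_pos: [0.5586, -0.1561, 0.1331]
ee_rot: [-3.141, -0.0, 1.758]
contact_force: [0.1, 3.2, 1.6]
finger_gap: 0.001
```

```bash
python3 - <<'E'
from h import *
L=[]
for t,r in [(1.0,.088),(1.25,.090),(1.45,.092),(1.6,.093),(1.7,.094),(1.75,.094)]:
    y=-.115-r*np.sin(t)+.010*np.cos(t)+.011; z=.073+r*np.cos(t)+.010*np.sin(t)+.011
    L.append((*s2w(-.02,y),z,101))
go(L)
c=cap('side')
a=cv2.resize(c['img'][110:250,240:400],None,fx=4,fy=4,interpolation=cv2.INTER_CUBIC);cv2.imwrite('pics/s9c.png',a[:,:,::-1])
E
```

```text
at [ 0.5586 -0.1561  0.1331] yaw 100.7 stage [-0.0183 -0.1815] F [0.1 3.2 1.6] gap 0.001 t 13.28 q [ 0.66  0.42 -0.57  1.63  0.24  1.16  0.22]
[np.float64(0.074), np.float64(-0.014), np.float64(-0.057), np.float64(-0.002)]
[np.float64(-0.04), np.float64(-0.014), np.float64(0.094), np.float64(-0.002)]
[np.float64(-0.105), np.float64(-0.013), np.float64(0.234), np.float64(-0.002)]
[np.float64(-0.131), np.float64(-0.013), np.float64(0.349), np.float64(-0.002)]
[np.float64(-0.142), np.float64(-0.013), np.float64(0.428), np.float64(-0.002)]
[np.float64(-0.14), np.float64(-0.013), np.float64(0.467), np.float64(-0.002)]
```

View pics/s9c.png

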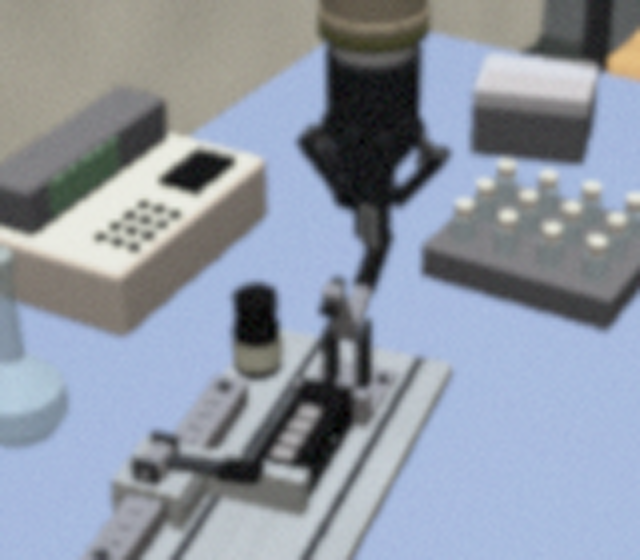

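Arm is rising and the handle is following (crop 372,265). Finishing the swing.

apply_moves:
  steps:
    - [-0.05,-0.01,0.1,0,0]
    - [-0.1,-0.01,0.2,0,0]
    - [-0.13,-0.01,0.3,0,0]
    - [-0.14,-0.01,0.38,0,0]
    - [-0.14,-0.01,0.43,0,0]

```text
t: 13.95
ee_pos: [0.5606, -0.1726, 0.0817]
ee_rot: [-3.141, 0.0, 1.757]
contact_force: [-0.1, -0.2, 2.4]
finger_gap: 0.001
```

apply_moves:
  steps:
    - [0,0,0.015,0,0]
    - [0,0,0.03,0,0]

```text
t: 14.2
ee_pos: [0.5608, -0.1725, 0.0797]
ee_rot: [3.141, 0.001, 1.758]
contact_force: [-4.7, 0.1, 15.0]
finger_gap: 0.001
```

apply_moves:
  steps:
    - [0,0,0.01,0,0]
    - [0,0,0.01,0,0]

```text
t: 14.45
ee_pos: [0.5609, -0.1726, 0.0796]
ee_rot: [3.141, 0.001, 1.758]
contact_force: [-6.7, 0.4, 16.3]
finger_gap: 0.002
```

apply_moves:
  steps:
    - [-0.02,0,-0.4,0,0]
    - [-0.02,0,-0.9,0,0]
    - [-0.02,0,-1.0,0,0]
    - [-0.02,0,-1.0,0,0]

```text
t: 14.95
ee_pos: [0.5614, -0.1748, 0.1983]
ee_rot: [3.14, 0.001, 1.757]
contact_force: [1.0, -0.0, 0.1]
finger_gap: -0.002
```

apply_moves:
  steps:
    - [0,0,-0.4,0,0.9]
    - [0,0,-0.4,0,0.9]

```text
t: 15.2
ee_pos: [0.5621, -0.1747, 0.2472]
ee_rot: [3.139, 0.001, 1.758]
contact_force: [-0.1, 0.0, -1.2]
finger_gap: 0.421
```

```bash
python3 - <<'E'
from h import *
c=cap('side')
a=cv2.resize(c['img'][110:250,240:400],None,fx=4,fy=4,interpolation=cv2.INTER_CUBIC);cv2.imwrite('pics/s10c.png',a[:,:,::-1])
for k in ['stop_face','lever_tip','handle_tip','clamp_hinge','block_center','fence_face']:
    print(k,[(np.round(x['at'],3).tolist(),w2s(x['at']).round(3).tolist(),round(x['confidence'],2)) for x in tip_of('side',k)[:2]])
go([(*s2w(-.02,-.016),.25,101)])
E
```

```text
stop_face [([0.514, 0.057, 0.033], [-0.021, 0.036], 0.62)]
lever_tip [([0.505, 0.089, 0.071], [-0.024, 0.069], 0.44), ([0.48, 0.382, -0.0], [0.007, 0.362], 0.41)]
handle_tip [([0.484, 0.377, 0.001], [0.01, 0.356], 0.65), ([0.56, -0.195, 0.054], [-0.024, -0.22], 0.46)]
clamp_hinge [([0.541, -0.095, 0.072], [-0.024, -0.118], 0.62)]
block_center [([0.524, 0.007, 0.036], [-0.021, -0.015], 0.57)]
fence_face [([0.541, 0.025, 0.002], [-0.001, 0.0], 0.71), ([0.536, -0.05, 0.035], [-0.02, -0.073], 0.59)]
at [ 0.5606 -0.1746  0.2443] yaw 100.7 stage [-0.0199 -0.2   ] F [0.6 0.9 0.2] gap 0.898 t 15.55 q [ 0.69  0.36 -0.58  1.45  0.2   1.39  0.29]
[np.float64(1.533), np.float64(-0.008), np.float64(-0.048), np.float64(-0.002)]
```

View pics/s10c.png

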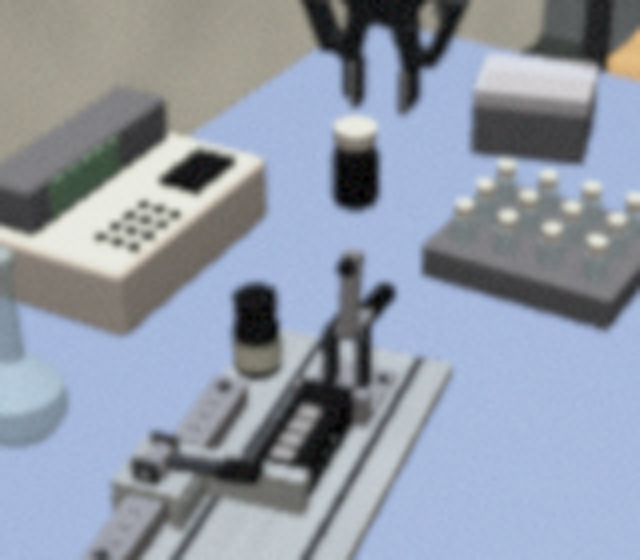

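apply_moves:
  steps:
    - [0.5,0,0,0,0.8]
    - [1.0,0,0,0,0.8]
    - [1.0,0,0,0,0.8]

```text
t: 15.92
ee_pos: [0.5382, -0.0504, 0.2459]
ee_rot: [3.141, -0.001, 1.767]
contact_force: [0.5, -0.5, 0.7]
finger_gap: 0.803
```

apply_moves:
  steps:
    - [0.54,0,0.1,0,0.8]
    - [0.54,0,0.5,0,0.8]
    - [0.54,0,1.0,0,0.8]
    - [0.54,0,1.0,0,0.8]

```text
t: 16.42
ee_pos: [0.5235, 0.0058, 0.1215]
ee_rot: [-3.132, -0.002, 1.757]
contact_force: [0.2, 0.0, 0.8]
finger_gap: 0.798
```

```bash
python3 - <<'E'
from h import *
c=cap('side');t=cap('top')
a=cv2.resize(c['img'][140:260,250:370],None,fx=4.5,fy=4.5,interpolation=cv2.INTER_CUBIC)
b=cv2.resize(t['img'][140:260,260:380],None,fx=4.5,fy=4.5,interpolation=cv2.INTER_CUBIC)
cv2.imwrite('pics/s11c.png',a[:,:,::-1]);cv2.imwrite('pics/t11c.png',b[:,:,::-1])
for n in ['side','top']: print([(w2s(x['at']).round(4).tolist(),round(x['confidence'],2)) for x in tip_of(n,'block_center')[:2]])
go([(*s2w(-.02,-.015),.032,101)])
E
```

```text
[([-0.0211, -0.0161], 0.7), ([-0.0187, 0.0362], 0.59)]
[]
at [0.5287 0.0067 0.1283] yaw 100.7 stage [-0.0167 -0.0159] F [-0.2 -0.7  0.8] gap 0.798 t 16.62 q [ 0.48  0.34 -0.67  1.77  0.23  1.11 -0.07]
[np.float64(0.007), np.float64(-0.028), np.float64(0.802), np.float64(-0.003)]
```

View pics/s11c.png

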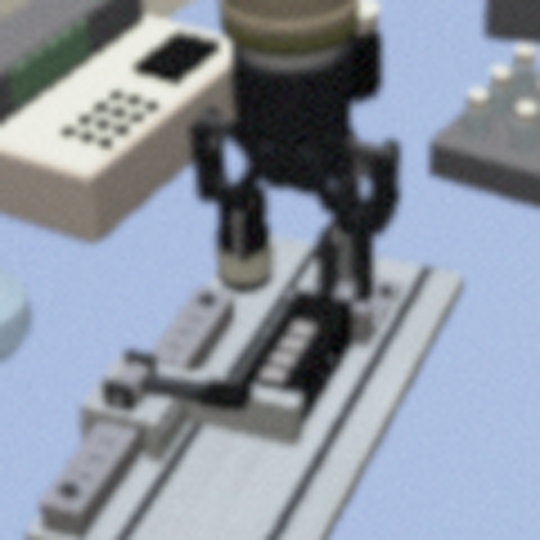

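apply_moves:
  steps:
    - [0,-0.025,0.25,0,0.8]
    - [0,-0.025,0.5,0,0.8]
    - [0,-0.025,0.7,0,0.8]
    - [0,-0.025,0.79,0,0.8]
    - [0,-0.025,0.79,0,0.8]

```text
t: 17.25
ee_pos: [0.5247, 0.0062, 0.0317]
ee_rot: [3.141, 0.0, 1.757]
contact_force: [-0.1, 0.4, 1.0]
finger_gap: 0.804
```

```bash
python3 - <<'E'
from h import *
c=cap('side')
a=cv2.resize(c['img'][140:260,250:370],None,fx=4.5,fy=4.5,interpolation=cv2.INTER_CUBIC)
cv2.imwrite('pics/s12c.png',a[:,:,::-1])
go([(*s2w(-.02,-.015),.032,101)])
E
```

```text
at [0.5249 0.0063 0.0322] yaw 100.7 stage [-0.0204 -0.0156] F [ 0.5  0.3 -0. ] gap 0.796 t 17.30 q [ 0.44  0.46 -0.62  1.86  0.33  0.93 -0.15]
[np.float64(0.005), np.float64(0.003), np.float64(0.002), np.float64(-0.003)]
```

View pics/s12c.png

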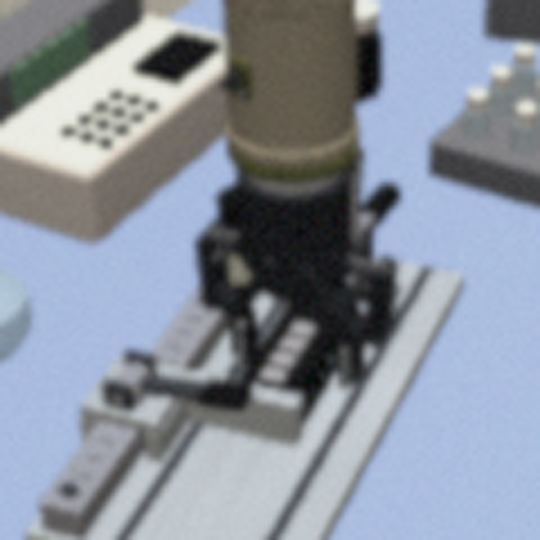

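apply_moves:
  steps:
    - [0,0,0,0,0.4]
    - [0,0,0,0,0.3]
    - [0,0,0,0,0.3]
    - [0,0,0,0,0.3]

```text
t: 17.8
ee_pos: [0.5254, 0.0065, 0.0325]
ee_rot: [3.138, 0.001, 1.758]
contact_force: [-0.2, 0.7, 5.3]
finger_gap: 0.509
```

apply_moves:
  steps:
    - [0,0,-0.04,0,0.3]
    - [0,0,-0.08,0,0.3]
    - [0,0,-0.12,0,0.3]

```text
t: 18.18
ee_pos: [0.5231, 0.0061, 0.045]
ee_rot: [-3.14, -0.0, 1.757]
contact_force: [-2.2, 0.5, -3.7]
finger_gap: 0.502
```

apply_moves:
  steps:
    - [0,0,-0.1,0,0.3]
    - [0,0,-0.2,0,0.3]
    - [0,0,-0.35,0,0.3]
    - [0,0,-0.6,0,0.3]
    - [0,0,-0.9,0,0.3]

```text
t: 18.8
ee_pos: [0.5239, 0.0069, 0.1553]
ee_rot: [3.141, -0.0, 1.758]
contact_force: [-0.3, 0.0, -2.9]
finger_gap: 0.502
```

```bash
python3 - <<'E'
from h import *
c=cap('side')
a=cv2.resize(c['img'][120:260,240:380],None,fx=4,fy=4,interpolation=cv2.INTER_CUBIC)
cv2.imwrite('pics/s13c.png',a[:,:,::-1])
for k in ['stop_face','lever_tip','block_center','fence_face']:
    print(k,[(np.round(x['at'],3).tolist(),w2s(x['at']).round(3).tolist(),round(x['confidence'],2)) for x in tip_of('side',k)[:2]])
go([(.495,.1,.2,120),(.482,.381,.2,173.8)])
E
```

```text
stop_face [([0.513, 0.058, 0.034], [-0.023, 0.037], 0.65)]
lever_tip [([0.504, 0.094, 0.07], [-0.024, 0.074], 0.76)]
block_center [([0.522, 0.005, 0.156], [-0.023, -0.016], 0.83)]
fence_face [([0.537, -0.048, 0.039], [-0.019, -0.072], 0.83)]
at [0.5238 0.0065 0.1535] yaw 100.7 stage [-0.0215 -0.0152] F [-0.   0.2 -3.8] gap 0.504 t 19.05 q [ 0.5   0.3  -0.68  1.75  0.2   1.16 -0.05]
[np.float64(0.811), np.float64(-0.091), np.float64(-0.387), np.float64(-0.161)]
[np.float64(3.131), np.float64(0.238), np.float64(-0.387), np.float64(-0.609)]
```

View pics/s13c.png

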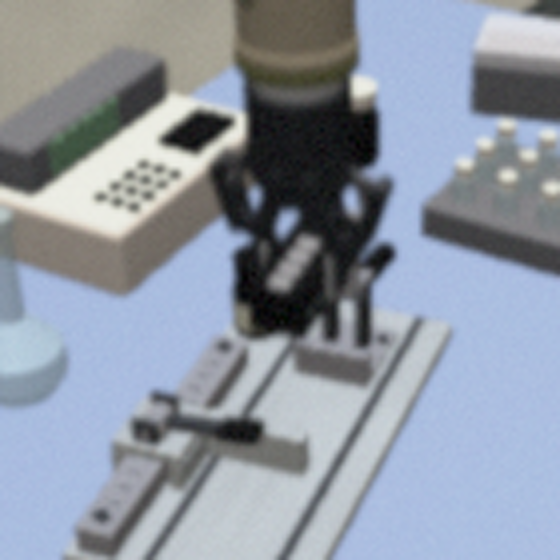

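apply_moves:
  steps:
    - [0,0,-0.3,0,0.3]
    - [0.25,-0.03,-0.39,0,0.3]
    - [0.55,-0.06,-0.39,-0.05,0.3]
    - [0.8,-0.09,-0.39,-0.1,0.3]
    - [1.0,-0.1,-0.39,-0.16,0.3]

```text
t: 19.68
ee_pos: [0.4878, 0.1248, 0.1987]
ee_rot: [-3.14, -0.001, 2.104]
contact_force: [0.2, 0.4, -3.0]
finger_gap: 0.509
```

```bash
python3 - <<'E'
from h import *
go([(.483,.22,.2,145),(.482,.381,.2,173.8)])
E
```

```text
at [0.4878 0.1248 0.1987] yaw 120.6 stage [-0.0343  0.1078] F [ 0.2  0.4 -3. ] gap 0.509 t 19.68 q [ 0.39  0.24 -0.81  1.73  0.18  1.25  0.07]
[np.float64(0.703), np.float64(0.369), np.float64(-0.011), np.float64(-0.204)]
[np.float64(1.863), np.float64(1.044), np.float64(-0.011), np.float64(-0.444)]
```

apply_moves:
  steps:
    - [0.3,0.15,0,-0.06,0.3]
    - [0.6,0.3,0,-0.12,0.3]
    - [0.9,0.48,0,-0.19,0.3]
    - [1.0,0.54,0,-0.24,0.3]
    - [1.0,0.54,0,-0.24,0.3]

```text
t: 20.3
ee_pos: [0.484, 0.2607, 0.1987]
ee_rot: [-3.141, -0.003, 2.603]
contact_force: [-0.3, 0.2, -2.9]
finger_gap: 0.505
```

```bash
python3 - <<'E'
from h import *
go([(.482,.381,.2,173.8)])
E
```

```text
at [0.484  0.2607 0.1987] yaw 149.1 stage [-0.012   0.2419] F [-0.3  0.2 -2.9] gap 0.505 t 20.30 q [ 0.18  0.39 -0.93  1.61  0.32  1.3   0.23]
[np.float64(0.529), np.float64(0.852), np.float64(-0.011), np.float64(-0.206)]
```

apply_moves:
  steps:
    - [0.18,0.28,0,-0.07,0.3]
    - [0.36,0.57,0,-0.14,0.3]
    - [0.53,0.85,0,-0.2,0.3]
    - [0.53,0.85,0,-0.2,0.3]
    - [0.53,0.85,0.3,-0.2,0.3]

```text
t: 20.92
ee_pos: [0.4856, 0.3794, 0.1654]
ee_rot: [3.139, 0.003, 3.013]
contact_force: [0.8, 0.2, -3.7]
finger_gap: 0.505
```

```bash
python3 - <<'E'
from h import *
c=cap('side');t=cap('top')
a=cv2.resize(c['img'][230:370,180:320],None,fx=4,fy=4,interpolation=cv2.INTER_CUBIC)
cv2.imwrite('pics/s14c.png',a[:,:,::-1])
b=cv2.resize(t['img'][140:260,130:250],None,fx=4,fy=4,interpolation=cv2.INTER_CUBIC)
cv2.imwrite('pics/t14c.png',b[:,:,::-1])
for n in ['side','top']:
  for k in ['block_center','tray']:
    print(n,k,[(np.round(x['at'],3).tolist(),round(x['confidence'],2)) for x in tip_of(n,k)[:2]])
go([(.482,.381,.0225,173.8)])
E
```

```text
side block_center [([0.486, 0.384, 0.17], 0.98)]
side tray [([0.482, 0.38, -0.0], 0.82), ([0.205, 0.277, 0.002], 0.65)]
top block_center [([0.488, 0.381, 0.162], 0.55)]
top tray [([0.208, 0.278, -0.002], 0.87)]
at [0.4854 0.3783 0.1654] yaw 172.6 stage [0.0117 0.3571] F [-0.5  0.3 -2. ] gap 0.506 t 21.23 q [-0.06  0.59 -0.96  1.48  0.49  1.33  0.39]
[np.float64(0.031), np.float64(0.019), np.float64(1.191), np.float64(-0.01)]
```

View pics/s14c.png

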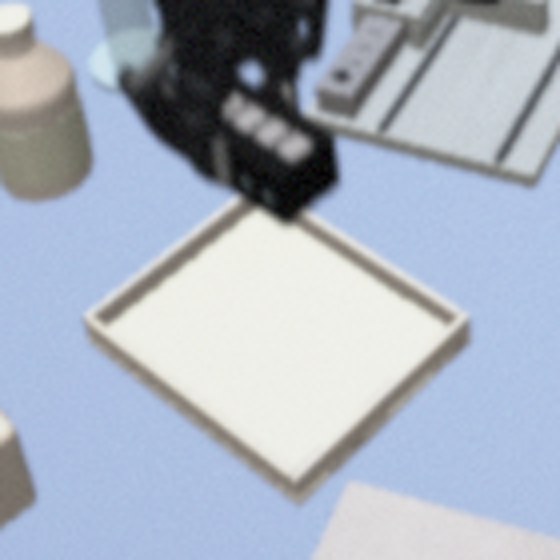

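View pics/t14c.png

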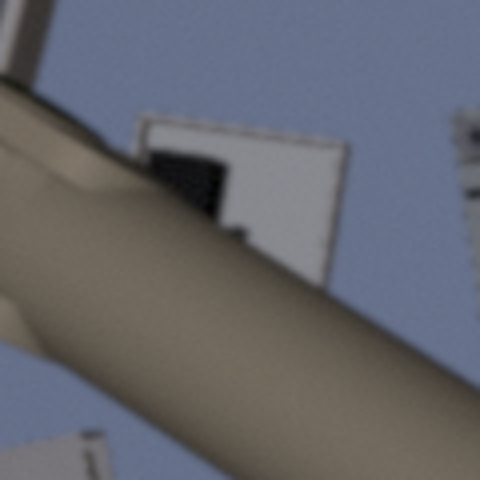

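apply_moves:
  steps:
    - [0,0.02,0.3,-0.01,0.3]
    - [0,0.02,0.6,-0.01,0.3]
    - [0,0.02,0.85,-0.01,0.3]
    - [0,0.02,1.0,-0.01,0.3]
    - [0,0.02,1.0,-0.01,0.3]

```text
t: 21.85
ee_pos: [0.4851, 0.3806, 0.0438]
ee_rot: [-3.141, -0.001, 3.035]
contact_force: [-0.6, -0.3, -2.1]
finger_gap: 0.512
```

```bash
python3 - <<'E'
from h import *
go([(.482,.381,.0225,173.8)])
c=cap('side')
a=cv2.resize(c['img'][230:370,180:320],None,fx=4,fy=4,interpolation=cv2.INTER_CUBIC)
cv2.imwrite('pics/s15c.png',a[:,:,::-1])
E
```

```text
at [0.4851 0.3806 0.0438] yaw 173.9 stage [0.0119 0.3594] F [-0.6 -0.3 -2.1] gap 0.512 t 21.85 q [-0.1   0.71 -0.89  1.59  0.59  1.13  0.34]
[np.float64(0.026), np.float64(0.001), np.float64(0.178), np.float64(0.001)]
```

View pics/s15c.png

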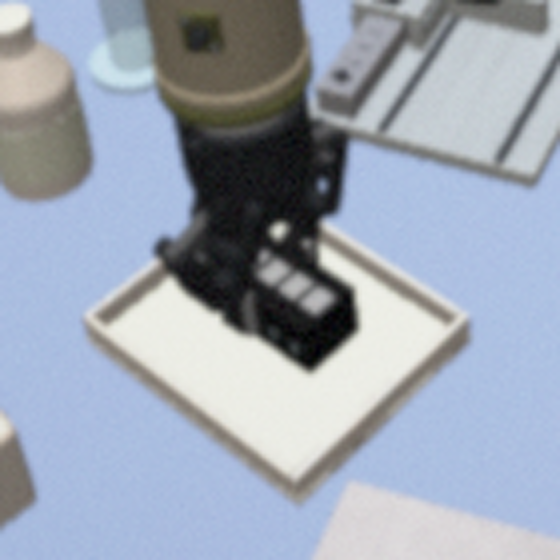

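Block is inside the tray outline, about 20 mm above the floor. Lowering slowly.

apply_moves:
  steps:
    - [0,0,0.04,0,0.3]
    - [0,0,0.08,0,0.3]
    - [0,0,0.12,0,0.3]
    - [0,0,0.15,0,0.3]
    - [0,0,0.15,0,0.3]

```text
t: 22.52
ee_pos: [0.485, 0.3807, 0.0257]
ee_rot: [-3.141, -0.0, 3.035]
contact_force: [-0.0, 0.4, -3.1]
finger_gap: 0.503
```

apply_moves:
  steps:
    - [0,0,0.008,0,0.3]
    - [0,0,0.016,0,0.3]
    - [0,0,0.016,0,0.3]

```text
t: 22.9
ee_pos: [0.4851, 0.3809, 0.0242]
ee_rot: [3.142, 0.0, 3.035]
contact_force: [-0.2, 0.2, -3.6]
finger_gap: 0.508
```

apply_moves:
  steps:
    - [0,0,0.008,0,0.3]
    - [0,0,0.014,0,0.3]
    - [0,0,0.014,0,0.3]

```text
t: 23.28
ee_pos: [0.4851, 0.381, 0.0226]
ee_rot: [3.142, 0.0, 3.035]
contact_force: [-0.0, -0.1, -1.5]
finger_gap: 0.504
```

apply_moves:
  steps:
    - [0,0,0.004,0,0.3]
    - [0,0,0.008,0,0.3]
    - [0,0,0.008,0,0.3]

```text
t: 23.65
ee_pos: [0.4851, 0.3809, 0.0226]
ee_rot: [-3.141, 0.001, 3.035]
contact_force: [-2.5, -5.7, 8.3]
finger_gap: 0.509
```

apply_moves:
  steps:
    - [0,0,0,0,0.55]
    - [0,0,0,0,0.62]
    - [0,0,0,0,0.72]
    - [0,0,0,0,0.72]

```text
t: 24.15
ee_pos: [0.4851, 0.381, 0.0214]
ee_rot: [3.142, -0.0, 3.035]
contact_force: [0.3, -0.4, 1.1]
finger_gap: 0.72
```

apply_moves:
  steps:
    - [0,0,-0.1,0,0.72]
    - [0,0,-0.3,0,0.72]
    - [0,0,-0.6,0,0.72]
    - [0,0,-1.0,0,0.72]
    - [0,0,-1.0,0,0.72]

```text
t: 24.78
ee_pos: [0.4863, 0.3833, 0.1469]
ee_rot: [3.136, 0.005, 3.036]
contact_force: [-0.8, 0.5, -1.4]
finger_gap: 0.72
```

apply_moves:
  steps:
    - [0,0,-0.4,0,0.72]
    - [0,0,-0.7,0,0.72]
    - [0,0,-0.7,0,0.72]

```text
t: 25.15
ee_pos: [0.4856, 0.3823, 0.2289]
ee_rot: [3.138, 0.004, 3.036]
contact_force: [-0.4, 0.8, 0.0]
finger_gap: 0.716
```

```bash
python3 - <<'E'
from h import *
go([])
c=cap('side','s16.png');cap('top','t16.png')
b=cv2.resize(c['img'][130:360,150:410],None,fx=3,fy=2.6,interpolation=cv2.INTER_CUBIC)
cv2.imwrite('pics/s16c.png',b[:,:,::-1])
for n in ['side','top']:
  for k in ['stop_face','lever_tip','handle_tip','block_center','bottle_a','wash_bottle','flask','grad_cylinder']:
    print(n,k,[(np.round(x['at'],3).tolist(),w2s(x['at']).round(3).tolist(),round(x['confidence'],2)) for x in tip_of(n,k)[:2]])
E
```

```text
at [0.4856 0.3823 0.2289] yaw 173.9 stage [0.0127 0.361 ] F [-0.4  0.8  0. ] gap 0.716 t 25.15 q [-0.06  0.55 -0.99  1.38  0.46  1.44  0.43]
side stop_face [([0.515, 0.056, 0.034], [-0.02, 0.035], 0.65), ([0.485, 0.383, 0.025], [0.012, 0.362], 0.18)]
side lever_tip [([0.508, 0.091, 0.069], [-0.021, 0.071], 0.53), ([0.747, 0.236, 0.0], [0.242, 0.168], 0.33)]
side handle_tip [([0.56, -0.19, 0.053], [-0.024, -0.215], 0.52), ([0.483, 0.377, 0.002], [0.01, 0.357], 0.41)]
side block_center [([0.483, 0.384, 0.027], [0.011, 0.363], 0.89)]
side bottle_a [([0.629, -0.082, 0.014], [0.065, -0.122], 0.78), ([0.721, -0.395, 0.003], [0.096, -0.447], 0.72)]
side wash_bottle [([0.722, 0.352, -0.003], [0.239, 0.286], 0.59)]
side flask [([0.491, 0.381, 0.005], [0.017, 0.358], 0.36), ([0.544, -0.092, 0.069], [-0.021, -0.116], 0.32)]
side grad_cylinder [([0.748, 0.234, 0.002], [0.242, 0.166], 0.73)]
top stop_face [([0.512, 0.057, 0.035], [-0.023, 0.037], 0.76)]
top lever_tip [([0.502, 0.094, 0.07], [-0.026, 0.075], 0.71)]
top handle_tip [([0.564, -0.189, 0.053], [-0.02, -0.215], 0.49)]
top block_center [([0.627, -0.086, 0.017], [0.062, -0.126], 0.72), ([0.487, 0.385, 0.022], [0.015, 0.363], 0.67)]
top bottle_a [([0.512, 0.058, 0.034], [-0.024, 0.037], 0.58), ([0.72, -0.396, -0.001], [0.094, -0.448], 0.54)]
top wash_bottle [([0.72, 0.354, -0.003], [0.238, 0.288], 0.8)]
top flask [([0.764, 0.069, 0.0], [0.227, 0.0], 0.65), ([0.513, 0.056, 0.034], [-0.023, 0.035], 0.35)]
top grad_cylinder [([0.749, 0.236, 0.001], [0.244, 0.167], 0.58)]
```

View pics/s16c.png

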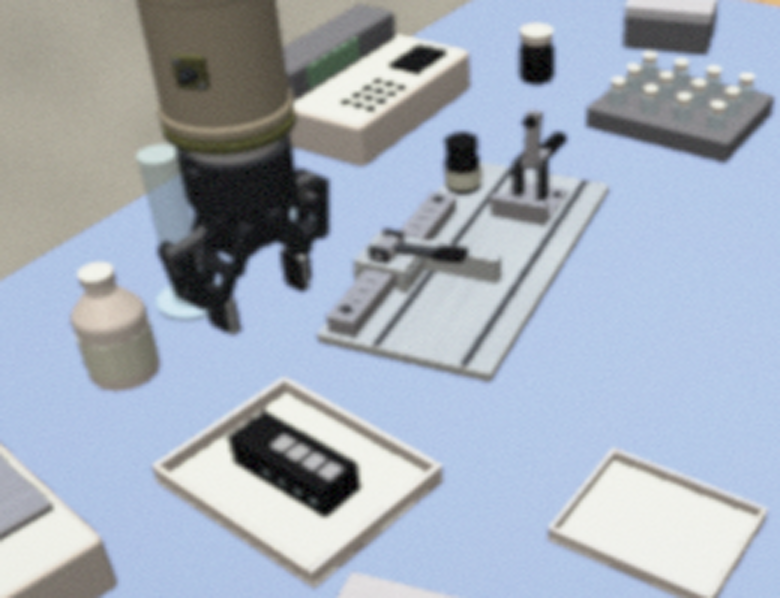

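```bash
python3 -c "
from h import *
print(bot.job_done())"
```

```text
the job is handed in; nothing more can be done
None
```

The job is done and handed in at about 26 s of the 72 s allowed. `job_done()` gives no verdict.

**What I did**
1. I slid the stop along the rail until it stalled against the block. The force rose to about 14 N with no more movement.
2. I flipped the cam lever over to its end stop.
3. I swung the toggle clamp open to its end stop, where it stalled at about 16 N.
4. I lifted the block straight up and lowered it slowly into the larger white tray until it touched at about 8 N. Then I let go and drew the arm clear.

**What the last checks showed**
- **Stop:** its working face reads 35–37 mm along the stage. I measured 36.7 mm when it touched the block, so it did not move when the block came out.
- **Clamp:** the handle tip is at a height of 53 mm; fully open should read about 55 mm.
- **Block:** it lies flat near the middle of the tray, at about (0.485, 0.384) m.
- **Jars, bottle and glassware:** everything the cameras found reads within a few mm of where it started. The wash bottle, cylinder, flask and both jars were all found again.

**What disagreed or was less clean**
- **Lever tip height:** the networks read 69–70 mm against the 66 mm expected when fully over. I put this down to their 4 mm accuracy, because the fingertip height at the stall and the pictures both agree with fully over.
- **Force on the lever:** the final push peaked at about 75 N at the wrist. It was on the fingertips only and under the 120 N limit, but harder than needed.
- **False detections:** the networks gave a few wrong extra hits, for example the tray reported as handle tip. I threw these out against the pictures.

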